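# Sort two steel balls with a rocking chute

### The arm

A 6-joint arm with a two-finger parallel gripper is mounted at the origin on the work surface. World frame = base frame: x ahead of the robot, y to its left, z up, the work surface at z = 0. Lengths are in mm, angles in rad, forces in N, time in s.
With the tool pointing down it reaches from about 250 to 775 mm from the base axis. Payload 8.9 kg.
Tool frame: the origin (TCP) lies on the centre line of the jaws, within the pads' length; the fingertips stand 25 mm ahead of it and the grasp point (between the pads) lies 6 mm ahead of it; x points along the fingers, z is the direction in which the jaws open and shut, and the axes are right-handed (so a half turn about x gives the same grasp; the last joint's range is limited). The gripper opens to 85 mm and grips with 20 to 120 N. Pads are 22 mm wide; open, the fingers measure 114 mm over their backs; the gripper's body (76 mm by 85 mm) begins 54 mm behind the grasp point. The pads swing forward as they close: fully open they stand 13 mm farther back than shut.
Start: joints at [1.151, 0.291, -0.153, 1.127, 0, 1.431], TCP at [145.484, 504.438, 235.705] pointing down, gripper open.
Joint ranges: [-2.52, 2.52], [-0.91, 1.74], [-1.3, 1.37], [-1.96, 2.02], [-1.52, 1.47], [-3.14, 3.14]. Speed limits (rad/s): [2.22, 2.22, 2.79, 3.14, 3.14, 3.14].

### API

Orientations are given as a unit quaternion [x, y, z, w].
In Python, from rig import ctrl, imaging gives the robot as it stands.
- The arm moves only by the shell command python3 -m creep 'ROWS' [FORCE]. ROWS is JSON, a list that holds one entry, the list of rows, each a list of 7 numbers: the shift along the world's x, y, z in units of 40 mm (1.0 is 40 mm), then the turn, a rotation vector about the world's x, y, z in units of 5 degrees (1.0 is 5 degrees), then the opening, from 0 (shut) to 1 (fully open). In form: [[[x, y, z, rx, ry, rz, grip], ...]]. A call has 1 to 5 rows; each row shifts and turns the commanded pose from where the row before left it; what a row does not reach is not made up. A row lasts 1/12 s, in which the tool goes at most 41.7 mm and 7.16 degrees, less where a joint would pass 70% of its speed; a pose out of reach is approached as far as the arm can. A call is refused whole if a number of a shift passes 1 or a number of a turn 1, either way. A call with a gripper value outside its range is refused whole. The fingers move at their own pace and stop on an object; FORCE is the grip in N (left out, the last holds). Time passes only in rows, so rows that do not move let the fingers close. It gives the time, the measured TCP pose, the force and the opening at its end, in the units of the state.
- ctrl.read_state(): the state, without advancing time (a new reading comes with each control period).
- imaging.get_image(name): name is "scene" or "side" or "wrist"; returns the picture (480x640x3 uint8, red, green, blue); there is no depth.
- imaging.calibration(name): a dict with "intrinsics" (3x3 intrinsics, pixels), "rvec" (rotation vector, rad) and "tvec" (3), from world to camera coordinates, as OpenCV has them; the wrist camera has in their place "hand_eye" (4x4, takes a point from camera to tool coordinates, whose origin is the TCP and whose axes are the tool frame's). Camera axes: x right, y down, z forward; pixel columns grow to the right and rows downward; lengths in mm; the calibration is good to about 2 mm. A picture is of the moment at which its call begins: read the wrist's pose just before it. calibration takes no time and is no camera call.
- ctrl.hand_in(): hands the job in, once; it reports no verdict.
The state is a dict: "t": time; "qpos": joint angles; "joint_velocities": joint speeds; "joint_efforts": joint torques, N m; "tcp_pos": TCP position; "tcp_rot": TCP orientation; "wrist_force": force on the tool from outside, world axes, zero at the start; "moment": the same for the moment, N m; "width": finger opening in mm.
Only numpy, scipy, OpenCV 4.12 (cv2) and the standard library are available. Lean on these libraries where they do the work, as an engineer would, in place of code of your own. Each camera call takes 0.05 s, during which the arm holds its last target. There are 200 camera calls.

### The job

Sort the two steel balls waiting on the feed shelf: the large one belongs in the square tray, the small one in the round pan. First, with the fingertips, push the ball that belongs on the side to which the chute now runs down off the shelf into the chute; when it has run into its tray, press the raised end of the chute down to rock it fully over, then push the other ball in so that it runs down the other side. Only push and press: do not lift or carry the balls, and leave everything else where it stands.

Things in the scene. Friction and masses are not known exactly. Their poses are not given: they have to be found in the camera images.
- stand: The fixed sorting stand: green and dark steel frame on a base plate 8 mm thick. Origin on the table under the middle of the chute; x points level from the feed shelf across the chute (away from the robot, within 0.3 rad), y to its left along the chute, z up.
- shelf_edge (a point): Middle of the feed shelf's open edge, above the chute: stand's x -24, y 0, 140 mm above the table. The shelf is a level plate from here back to x -120 mm, 136 mm long in y, clear above and behind. Rails 7 mm high along x at y -66, 0 and 66 mm make two lanes. A ball pushed along +x till its centre passes the edge drops into the chute.
- lane_left (a point): Floor of the left lane under its waiting ball: stand's x -70, y 33 mm, 140 mm above the table. The ball sits between two cross ridges 2.5 mm high, 23 mm apart; a push of 1 to 2 N along +x rolls it over.
- lane_right (a point): The same in the right lane: stand's x -70, y -33 mm.
- chute (a joint): Tilt of the aluminium seesaw chute, rad, about the stand's x axis, pivot 85 mm above the stand's origin. Stops at -0.22 and 0.22. Positive (at first): left (+y) end up, balls run right; negative: right end up, balls run left. Trough 260 x 56 mm, open ends, floor 20 mm above the pivot. Stiff, top-heavy: stays at either stop under the balls; about 2 N on the raised plate rocks it.
- plate_left (a point): Middle of the upper face of the thumb plate at the chute's left (+y) end, moving with the chute: a flat black rubber plate 50 x 50 mm on top of the far wall, 55 mm beyond (stand's +x) and 105 mm to the left of the pivot. 168 mm above the table when up, 121 mm when down. Pressed down to tip the chute to the left.
- plate_right (a point): The same on the right (-y) end, 105 mm to the right of the pivot. Pressed down to tip the chute to the right.
- large_ball_center (a point): Centre of the large plain steel ball, 38 mm in diameter, 220 g, polished, slippery, loose, in one lane of the feed shelf.
- small_ball_center (a point): Centre of the small plain steel ball, 26 mm in diameter, 72 g, polished, slippery, loose, in the other lane of the feed shelf.
- large_ball: The same large ball; origin at the underside as it first lies (turns as the ball rolls).
- small_ball: The same small ball; origin at the underside as it first lies (turns as the ball rolls).
- square_tray: Fixed square aluminium tray, 160 x 160 mm outside, 50 mm high, walls 4 mm, open on top, under one end of the chute (200 mm left or right of the stand's origin). Origin under its middle.
- round_pan: Fixed round aluminium pan, 160 mm across outside, 50 mm high, walls 4 mm, open on top, under the other end of the chute. Origin under its middle.
- bolt_jar: Bystander: clear jar, 42 mm across, 60 mm high, standing on the base plate beyond the chute. Origin at its underside.
- die_bush: Bystander: dark steel bush, 42 mm across, 30 mm high, on the base plate beyond the chute. Origin at its underside.
- wrench: Bystander: wrench lying on the table near the robot, to its right.
- leaf_brush: Bystander: brush lying on the table near the robot, to its left.
- oil_bottle: Bystander: white bottle, 60 mm across, 170 mm high, to the right.
- plate_stack: Bystander: stack of pressed leaf plates, 196 mm across, 118 mm high, to the left.
- tea_mug: Bystander: white mug, 76 mm across, 85 mm high, to the right.

How it is judged:
By the outcome, as a careful person would: the job done as asked, in the order asked, and still so for the second after the job is handed in, with the robot touching nothing.
It also fails if it takes over 48 s, if anything falls off the work surface, if the arm or the gripper's body presses on something with over 40 N, if the wrist force passes 120 N, or if a joint passes its speed limit or range.

## Working session

There is one attempt and no reset: what is moved stays moved. The work goes in short steps, Python scripts to look and compute and a shell command to move; the robot and the scene stay as the last step left them, time stands still between calls to the robot, and variables do not carry over. Pictures are saved under pics/ and viewed, about 8 in all and at most 12, crops included, and the job is handed in when it is done.

```bash
mkdir -p pics; ls; python3 - <<'E'
from rig import ctrl, imaging
import cv2
for n in("scene","side"):
    cv2.imwrite(f"pics/{n}0.png",imaging.get_image(n)[:,:,::-1])
    print(n,imaging.calibration(n))
print(imaging.calibration("wrist"))
print(ctrl.read_state())
E
```

```text
pics
scene {'intrinsics': array([[433.17684221,   0.        , 316.25464461],
       [  0.        , 433.17684221, 238.98901599],
       [  0.        ,   0.        ,   1.        ]]), 'rvec': array([ 2.32116321,  1.14692514, -0.36896384]), 'tvec': array([-336.99758432, -238.82482831, 1319.95873859])}
side {'intrinsics': array([[521.76687947,   0.        , 319.95488359],
       [  0.        , 521.76687947, 234.6645392 ],
       [  0.        ,   0.        ,   1.        ]]), 'rvec': array([ 0.56545384, -2.63554124,  1.21820026]), 'tvec': array([ 467.71831325,  220.69800301, 1525.2717822 ])}
{'intrinsics': array([[405.91227445,   0.        , 319.49695288],
       [  0.        , 405.91227445, 236.47080989],
       [  0.        ,   0.        ,   1.        ]]), 'hand_eye': array([[ 1.20977117e-03, -2.60719647e-01,  9.65413798e-01,
        -1.37151741e+02],
       [ 3.78088162e-04, -9.65414317e-01, -2.60720261e-01,
         6.70010650e+01],
       [ 9.99999197e-01,  6.80423383e-04, -1.06935539e-03,
         6.11799602e-01],
       [ 0.00000000e+00,  0.00000000e+00,  0.00000000e+00,
         1.00000000e+00]])}
{'t': 0.1, 'qpos': array([ 1.15068701e+00,  2.91203923e-01, -1.54039484e-01,  1.12670568e+00,
        1.29855408e-05,  1.43150301e+00]), 'joint_velocities': array([-8.94934909e-05,  6.12313441e-04,  2.68601449e-03,  1.50583878e-03,
        2.63218384e-03,  1.65863173e-04]), 'joint_efforts': array([ 1.42285153e-03, -5.37977636e+01,  3.31919217e+01,  9.34155425e-03,
       -1.84850460e-04, -2.62952761e-05]), 'tcp_pos': array([145.3295325 , 504.08553091, 235.20437635]), 'tcp_rot': array([-0.42529927,  0.56541173,  0.42491245,  0.56469418]), 'wrist_force': array([-0.56596069,  0.05615669,  0.59558224]), 'moment': array([-0.03507608, -0.03051654,  0.01208791]), 'width': 85.31591998183869}
```

View pics/scene0.png

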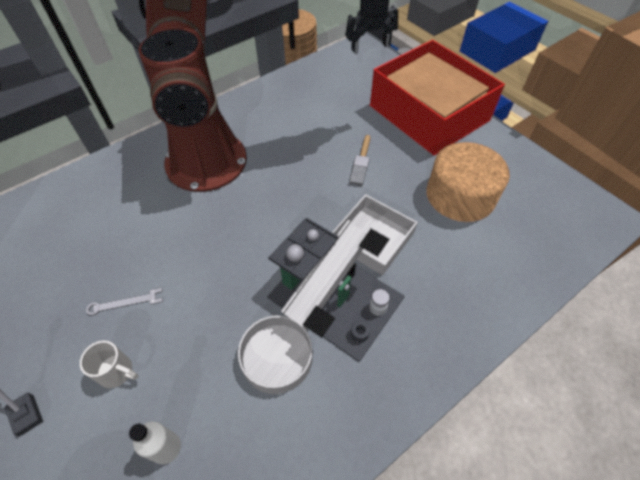

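View pics/side0.png

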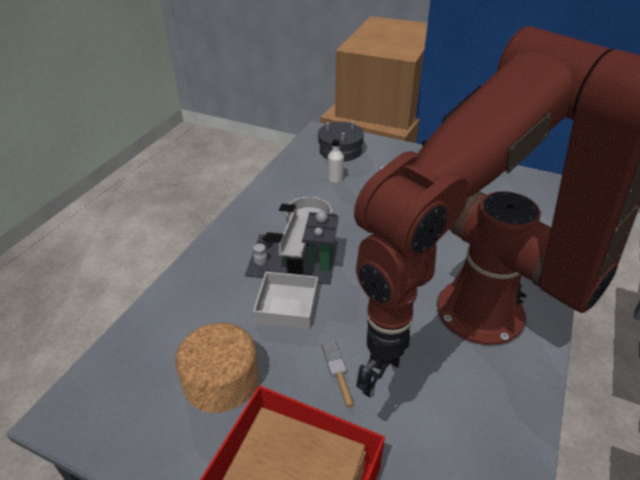

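The scene view shows the stand at about (335,280), with the square tray at (380,235) and the round pan at (275,355). The small ball is at (313,235) and the large one at (295,253). The side view agrees. Next I'll zoom in to measure.

```bash
python3 - <<'E'
import cv2, numpy as np
a=cv2.imread("pics/scene0.png")[190:390,235:435]; b=cv2.imread("pics/side0.png")[185:335,235:360]
a=cv2.resize(a,(600,600)[::1],interpolation=cv2.INTER_CUBIC)[:, :]
a=cv2.resize(a,(400,400)); b=cv2.resize(b,(400,480),interpolation=cv2.INTER_CUBIC)
o=np.zeros((480,800,3),np.uint8);o[:400,:400]=a;o[:480,400:]=b
cv2.imwrite("pics/zoom0.png",o)
E
```

```text
(no output)
```

View pics/zoom0.png

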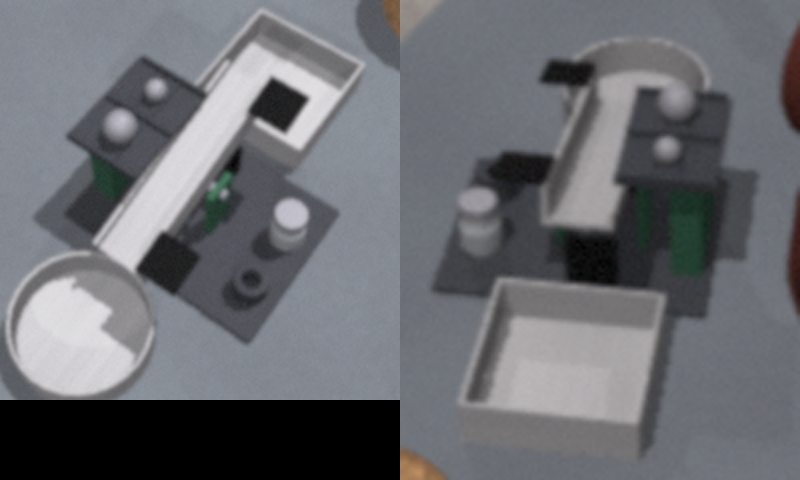

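The zoom shows both balls, the two black plates (scene (374.5,242) and (319,321.5); side (273.4,237.5) and (287.5,207.5)) and the trays. Next I'll triangulate these.

```bash
cat > h.py <<'E'
import numpy as np, cv2
from rig import ctrl, imaging
from scipy.spatial.transform import Rotation as R
C={n:imaging.calibration(n) for n in("scene","side")}
P={n:c["intrinsics"]@np.c_[cv2.Rodrigues(c["rvec"])[0],c["tvec"]] for n,c in C.items()}
def tri(a,b):
    X=cv2.triangulatePoints(P["scene"],P["side"],np.array(a,float).reshape(2,1),np.array(b,float).reshape(2,1))[:,0];X=X[:3]/X[3]
    return X,[proj(n,X)-p for n,p in(("scene",a),("side",b))]
def proj(n,X):
    q=P[n]@np.r_[X,1];return q[:2]/q[2]
def ray(n,p,z):
    c=C[n];Rm=cv2.Rodrigues(c["rvec"])[0];o=-Rm.T@c["tvec"];d=Rm.T@np.linalg.inv(c["intrinsics"])@np.r_[p,1]
    return o+d*(z-o[2])/d[2]
E
python3 - <<'E'
from h import *
np.set_printoptions(precision=1,suppress=True)
def comp(n,lo,cond,box,amin=40):
    im=cv2.imread(f"pics/{n}0.png");x0,y0,x1,y1=box
    m=cond(im[y0:y1,x0:x1].astype(int)).astype(np.uint8)
    k,l,s,c=cv2.connectedComponentsWithStats(m)
    return [(c[i]+[x0,y0],s[i]) for i in range(1,k) if s[i,4]>=amin]
dark=lambda t:lambda a:a.max(2)<t
for t in(22,30):
  print(t,"scene dark",comp("scene",0,dark(t),(280,220,410,350)));print("side dark",comp("side",0,dark(t),(245,190,345,270)))
sh=lambda a:a.min(2)>95
print("balls scene",comp("scene",0,sh,(270,220,326,268),10));print("balls side",comp("side",0,sh,(306,205,345,243),10))
for n,a,b in(("plate tray",(374.5,242),(273.4,237.5)),("plate pan",(319,321.5),(287.5,207.5)),("large",(295,253),(321.6,216.9)),("small",(312.5,235),(318.4,231.9))):
    print(n,*tri(a,b))
c=np.array
for p in((366,195),(416,222)):print("tray corner z50",ray("scene",p,50))
print("pan c",ray("scene",(275,351),50))
print("L ball plane",ray("scene",(295,253),159),ray("scene",(312.5,235),153))
E
```

```text
22 scene dark []
side dark [(array([294.5, 264.4]), array([ 42,  69,  16,  11, 147], dtype=int32))]
30 scene dark []
side dark [(array([287.1, 207.7]), array([35, 15, 14,  6, 57], dtype=int32)), (array([272.4, 237.7]), array([ 18,  44,  18,   8, 106], dtype=int32)), (array([294.5, 264. ]), array([ 41,  68,  18,  12, 175], dtype=int32))]
balls scene [(array([280.8, 231.6]), array([  0,   0,  33,  36, 619], dtype=int32)), (array([320.3, 222.6]), array([41,  0, 15,  9, 72], dtype=int32)), (array([312.7, 233.6]), array([ 37,   8,  12,  12, 102], dtype=int32)), (array([294.6, 251.6]), array([ 16,  24,  18,  16, 221], dtype=int32)), (array([321.4, 262.9]), array([44, 35, 12, 13, 85], dtype=int32)), (array([273.1, 264.9]), array([ 0, 41,  9,  7, 42], dtype=int32))]
balls side [(array([328.5, 215. ]), array([  0,   0,  39,  33, 589], dtype=int32)), (array([318. , 230.6]), array([ 9, 23,  7,  7, 39], dtype=int32))]
plate tray [608.3 122.1 163.4] [array([-0.9, -0.3]), array([-0.5,  0.1])]
plate pan [666.  -76.  117.7] [array([-1.1, -0.4]), array([-0.5,  0.1])]
large [521.9 -30.3 157.6] [array([-0.8, -0.3]), array([-0.4,  0.1])]
small [504.   31.5 150.9] [array([-0.4, -0.1]), array([-0.2,  0.1])]
tray corner z50 [431.2 265.6  50. ]
tray corner z50 [578.6 308.1  50. ]
pan c [ 640.8 -173.5   50. ]
L ball plane [524.3 -29.9 159. ] [506.1  31.1 153. ]
```

Everything agrees. The left plate is at z≈163 (up) and the right one at 118 (down), and the ball separation is 64 mm against 66. Stand origin is about (582,20) with yaw about 0.283. So the chute runs right to the round pan, and the small ball in the left lane goes first.

```bash
cat >> h.py <<'E'
O=np.array([582.,20.2]);TH=.2834
X=np.array([np.cos(TH),np.sin(TH)]);Y=np.array([-X[1],X[0]])
def W(x,y):return O+x*X+y*Y
def status(goal=None,jaw=None):
    np.set_printoptions(precision=2,suppress=True)
    s=ctrl.read_state();p=s["tcp_pos"];M=R.from_quat(s["tcp_rot"])
    print("t %.2f tcp"%s["t"],p,"stand xy",np.array([X@(p[:2]-O),Y@(p[:2]-O)]),"F",s["wrist_force"],"w %.1f"%s["width"])
    z=M.as_matrix()
    print("tool x",z[:,0],"jaw yaw-TH deg",np.degrees(np.arctan2(z[1,2],z[0,2])-TH))
    if goal is not None: print("shift units",(np.array([*W(*goal[:2]),goal[2]])-p)/40)
E
python3 -c "
from h import *
status((-117,33,235))"
```

```text
t 0.10 tcp [145.33 504.09 235.2 ] stand xy [-283.95  586.69] F [-0.57  0.06  0.6 ] w 85.3
tool x [-0. -0. -1.] jaw yaw-TH deg 57.672809478232516
shift units [  7.88 -12.12  -0.01]
```

```bash
python3 -m creep '[[[0.525,-0.808,0,0,0,0.43,0.15],[0.525,-0.808,0,0,0,0.43,0.15],[0.525,-0.808,0,0,0,0.43,0.15],[0.525,-0.808,0,0,0,0.43,0.15],[0.525,-0.808,0,0,0,0.43,0.15]]]' 20
python3 -m creep '[[[0.525,-0.808,0,0,0,0.43,0.15],[0.525,-0.808,0,0,0,0.43,0.15],[0.525,-0.808,0,0,0,0.43,0.15],[0.525,-0.808,0,0,0,0.43,0.15],[0.525,-0.808,0,0,0,0.43,0.15]]]'
python3 -m creep '[[[0.525,-0.808,0,0,0,0.43,0.15],[0.525,-0.808,0,0,0,0.43,0.15],[0.525,-0.808,0,0,0,0.43,0.15],[0.525,-0.808,0,0,0,0.43,0.15],[0.525,-0.808,0,0,0,0.43,0.15]]]'
python3 -m creep '[[[0,0,0,0,0,0,0.15],[0,0,0,0,0,0,0.15]]]'
python3 -c "
from h import *
status((-117,33,172)); print(ctrl.read_state()['qpos'])"
```

```text
t: 0.52
tcp_pos: [250.8, 341.2, 235.5]
tcp_rot: [-0.477, 0.522, 0.477, 0.522]
wrist_force: [1.9, 0.1, -0.7]
width: 25.7
t: 0.93
tcp_pos: [355.9, 179.5, 235.7]
tcp_rot: [-0.524, 0.475, 0.524, 0.475]
wrist_force: [1.1, 1.3, 0.5]
width: 13.1
t: 1.35
tcp_pos: [461.0, 17.7, 235.6]
tcp_rot: [-0.566, 0.424, 0.566, 0.424]
wrist_force: [0.1, 1.2, 0.4]
width: 12.7
t: 1.52
tcp_pos: [460.9, 18.0, 235.1]
tcp_rot: [-0.564, 0.426, 0.565, 0.426]
wrist_force: [-0.7, -0.1, -0.6]
width: 12.8
t 1.52 tcp [460.95  18.02 235.15] stand xy [-116.84   31.75] F [-0.74 -0.07 -0.56] w 12.8
tool x [-0.  0. -1.] jaw yaw-TH deg 89.72600015053833
shift units [-0.01  0.03 -1.58]
[-0.12  0.17 -0.31  1.09 -0.   -0.4 ]
```

```bash
python3 -m creep '[[[0,0.03,-0.5,0,0,0,0.15],[0,0,-0.5,0,0,0,0.15],[0,0,-0.4,0,0,0,0.15],[0,0,-0.18,0,0,0,0.15],[0,0,0,0,0,0,0.15]]]'
python3 -c "
from h import *
status((-112,33,172))
a=imaging.get_image('wrist');b=imaging.get_image('scene')[190:390,235:435]
o=np.zeros((480,800,3),np.uint8);o[:360,:480]=cv2.resize(a,(480,360));o[:320,480:]=cv2.resize(b,(320,320))
cv2.imwrite('pics/w1.png',o[:,:,::-1])"
```

```text
t: 1.93
tcp_pos: [458.8, 21.8, 171.2]
tcp_rot: [-0.565, 0.425, 0.567, 0.424]
wrist_force: [-0.7, 0.3, -0.4]
width: 12.7
t 1.93 tcp [458.83  21.77 171.2 ] stand xy [-117.81   35.95] F [-0.72  0.34 -0.4 ] w 12.7
tool x [-0.  0. -1.] jaw yaw-TH deg 89.97544202145632
shift units [ 0.16 -0.03  0.02]
```

View pics/w1.png

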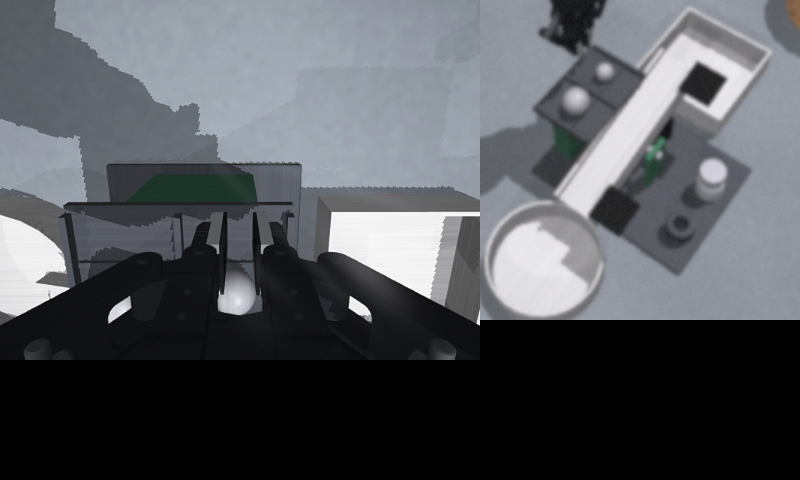

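The ball sits centred between the fingertips in the wrist view, at about (236,295). Pushing it now.

```bash
python3 -m creep '[[[0.19,0.0,0,0,0,0,0.15],[0.17,0.05,0,0,0,0,0.15],[0.12,0.035,0,0,0,0,0.15],[0.096,0.028,0,0,0,0,0.15],[0.096,0.028,0,0,0,0,0.15]]]'
python3 -m creep '[[[0.096,0.028,0,0,0,0,0.15],[0.096,0.028,0,0,0,0,0.15],[0.096,0.028,0,0,0,0,0.15],[0.096,0.028,0,0,0,0,0.15],[0.096,0.028,0,0,0,0,0.15]]]'
python3 -m creep '[[[0.096,0.028,0,0,0,0,0.15],[0.096,0.028,0,0,0,0,0.15],[0.096,0.028,0,0,0,0,0.15],[0.096,0.028,0,0,0,0,0.15],[0.096,0.028,0,0,0,0,0.15]]]'
python3 -c "
from h import *
status((-37,33,172))
a=imaging.get_image('wrist');b=imaging.get_image('scene')[190:390,235:435]
o=np.zeros((480,800,3),np.uint8);o[:360,:480]=cv2.resize(a,(480,360));o[:320,480:]=cv2.resize(b,(320,320))
cv2.imwrite('pics/w2.png',o[:,:,::-1])"
```

```text
t: 2.45
tcp_pos: [488.1, 26.6, 172.7]
tcp_rot: [0.565, -0.425, -0.565, -0.425]
wrist_force: [-0.3, 0.1, -0.1]
width: 12.7
t: 2.87
tcp_pos: [506.9, 32.2, 172.5]
tcp_rot: [-0.565, 0.425, 0.565, 0.425]
wrist_force: [-1.1, -0.2, -0.4]
width: 12.7
t: 3.28
tcp_pos: [526.1, 37.8, 172.5]
tcp_rot: [-0.565, 0.425, 0.565, 0.425]
wrist_force: [0.0, 0.5, 0.1]
width: 12.9
t 3.28 tcp [526.13  37.81 172.48] stand xy [-48.72  32.53] F [0.01 0.53 0.11] w 12.9
tool x [-0.  0. -1.] jaw yaw-TH deg 89.92510781465928
shift units [ 0.28  0.09 -0.01]
```

View pics/w2.png

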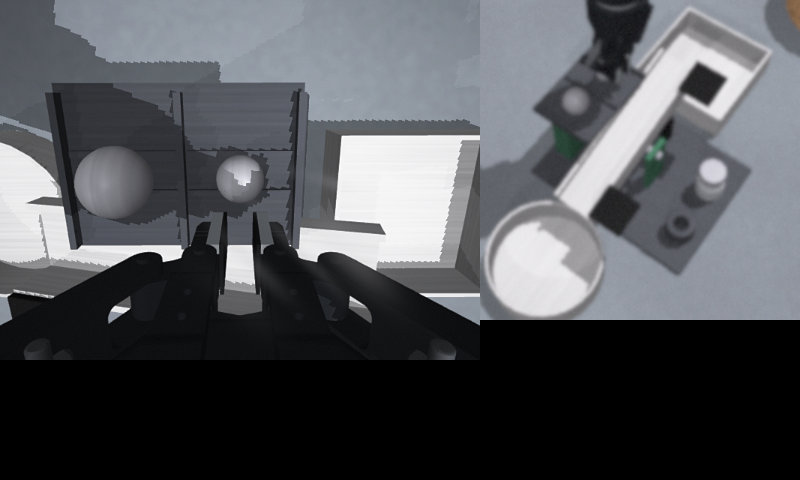

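The wrist image (up is toward the robot) shows the small ball still between its ridges at stand x≈-72. The fingers have passed beyond it with hardly any force, so the tips look higher than I assumed. I'll measure them before going on.

```bash
python3 -c "
from h import *
s=ctrl.read_state();H=imaging.calibration('wrist');T=np.linalg.inv(H['hand_eye'])
M=R.from_quat(s['tcp_rot']).as_matrix()
for x in(0,6,15,25):
  for y in(-11,0,11):
    q=H['intrinsics']@(T@np.r_[x,y,6.4,1])[:3]
    w=s['tcp_pos']+M@[x,y,6.4]
    print(x,y,q[:2]/q[2],'side',proj('side',w),'scene',proj('scene',w))
a=imaging.get_image('wrist')[180:420,220:420];b=imaging.get_image('side')[150:270,260:360]
o=np.zeros((480,800,3),np.uint8);o[:480,:400]=cv2.resize(a,(400,480));o[:480,400:]=cv2.resize(b,(400,480),interpolation=cv2.INTER_CUBIC)
cv2.imwrite('pics/w3.png',np.clip(o[:,:,::-1].astype(int)*1.6,0,255).astype(np.uint8))"
```

```text
0 -11 [333.82962514 340.65653804] side [306.43927829 226.73877674] scene [326.08339319 234.91178438]
0 0 [334.11480814 313.85169936] side [310.09205439 227.05724718] scene [322.0361078  232.49024471]
0 11 [334.41110247 286.00248667] side [313.75069232 227.37622868] scene [318.0208145  230.08784631]
6 -11 [333.3212672  332.84576104] side [306.48559901 228.29310875] scene [326.06859143 236.46123595]
6 0 [333.58647392 306.89579932] side [310.12929052 228.61202696] scene [322.04232314 234.04611977]
6 11 [333.86162152 279.97314301] side [313.77881465 228.93145568] scene [318.04771666 231.64999561]
15 -11 [332.62483774 322.14531818] side [306.55464829 230.6101172 ] scene [326.04667514 238.75543872]
15 0 [332.86387488 297.38226303] side [310.18479731 230.92969134] scene [322.0515264 236.3499514]
15 11 [333.11138936 271.74099692] side [313.82073558 231.24977513] scene [318.08755353 233.96323514]
25 -11 [331.93135851 311.49020464] side [306.63076826 233.16438865] scene [326.02271811 241.26326549]
25 0 [332.14570849 287.92708591] side [310.24598765 233.48466988] scene [322.06158725 238.86846465]
25 11 [332.36723105 263.57549799] side [313.86694865 233.80545977] scene [318.13110534 236.4921934 ]
```

View pics/w3.png

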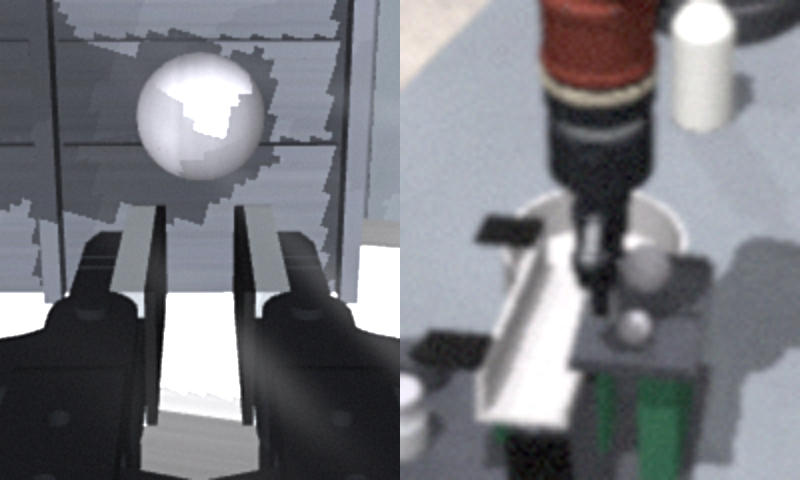

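Both views put the fingertips only about 5 mm ahead of the TCP: wrist edge row 283, side (310,228.7). That is z≈167, so they skimmed over the 166 mm ball top. The ball has not moved, so I'll go back over it and redo the push about 19 mm lower.

```bash
python3 -m creep '[[[0,0,0.5,0,0,0,0.15],[-0.4,-0.117,0,0,0,0,0.15],[-0.6,-0.175,0,0,0,0,0.15],[-0.6,-0.175,0,0,0,0,0.15],[0,0,0,0,0,0,0.15]]]'
python3 -m creep '[[[0,0,-0.4,0,0,0,0.15],[0,0,-0.3,0,0,0,0.15],[0,0,-0.15,0,0,0,0.15],[0,0,-0.08,0,0,0,0.15],[0,0,0,0,0,0,0.15]]]'
python3 -c "
from h import *
status((-105,33,153))"
```

```text
t: 3.9
tcp_pos: [457.4, 18.6, 192.2]
tcp_rot: [-0.564, 0.426, 0.566, 0.424]
wrist_force: [0.8, 0.5, -0.2]
width: 12.6
t: 4.32
tcp_pos: [461.6, 19.1, 154.9]
tcp_rot: [-0.565, 0.425, 0.566, 0.425]
wrist_force: [0.6, 0.0, -0.3]
width: 12.8
t 4.32 tcp [461.57  19.06 154.91] stand xy [-115.94   32.58] F [ 0.58  0.02 -0.27] w 12.8
tool x [-0.  0. -1.] jaw yaw-TH deg 89.92365254432717
shift units [ 0.26  0.09 -0.05]
```

```bash
python3 -m creep '[[[0,0,-0.08,0,0,0,0.15],[0.17,0.05,0,0,0,0,0.15],[0.15,0.044,0,0,0,0,0.15],[0.096,0.028,0,0,0,0,0.15],[0.096,0.028,0,0,0,0,0.15]]]'
python3 -m creep '[[[0.096,0.028,0,0,0,0,0.15],[0.096,0.028,0,0,0,0,0.15],[0.096,0.028,0,0,0,0,0.15],[0.096,0.028,0,0,0,0,0.15],[0.096,0.028,0,0,0,0,0.15]]]'
python3 -c "
from h import *
status((-37,33,152))
a=imaging.get_image('wrist');b=imaging.get_image('scene')[190:390,235:435]
o=np.zeros((480,800,3),np.uint8);o[:360,:480]=cv2.resize(a,(480,360));o[:320,480:]=cv2.resize(b,(320,320))
cv2.imwrite('pics/w4.png',o[:,:,::-1])"
```

```text
t: 4.73
tcp_pos: [483.2, 25.2, 152.3]
tcp_rot: [0.566, -0.425, -0.565, -0.425]
wrist_force: [0.3, 0.3, -0.1]
width: 12.6
t: 5.15
tcp_pos: [501.9, 30.7, 152.1]
tcp_rot: [0.565, -0.425, -0.565, -0.425]
wrist_force: [-0.0, -0.3, 0.8]
width: 12.8
t 5.15 tcp [501.9   30.71 152.13] stand xy [-73.97  32.49] F [-0.04 -0.31  0.8 ] w 12.8
tool x [ 0.  0. -1.] jaw yaw-TH deg 89.92207087765414
shift units [ 0.88  0.27 -0.  ]
```

View pics/w4.png

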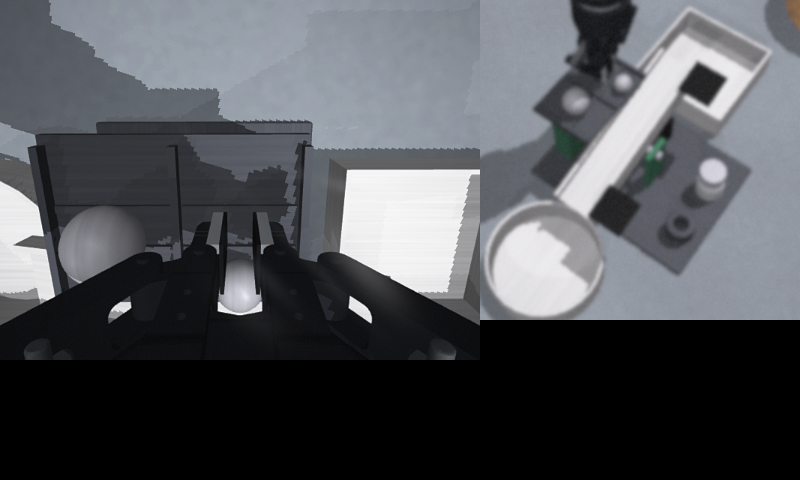

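The ball is over the ridge and moving ahead of the fingers (scene inset (623,82)). Pushing on to the edge.

```bash
python3 -m creep '[[[0.096,0.028,0,0,0,0,0.15],[0.096,0.028,0,0,0,0,0.15],[0.096,0.028,0,0,0,0,0.15],[0.096,0.028,0,0,0,0,0.15],[0.096,0.028,0,0,0,0,0.15]]]'
python3 -m creep '[[[0.096,0.028,0,0,0,0,0.15],[0.096,0.028,0,0,0,0,0.15],[0.096,0.028,0,0,0,0,0.15],[0.096,0.028,0,0,0,0,0.15],[0,0,0,0,0,0,0.15]]]'
python3 -m creep '[[[-0.1,-0.029,0.3,0,0,0,0.15],[-0.2,-0.06,0.8,0,0,0,0.15],[0,0,0.5,0,0,0,0.15],[0,0,0,0,0,0,0.15],[0,0,0,0,0,0,0.15]]]'
python3 -m creep '[[[0,0,0,0,0,0,0],[0,0,0,0,0,0,0],[0,0,0,0,0,0,0],[0,0,0,0,0,0,0],[0,0,0,0,0,0,0]]]'
python3 -c "
from h import *
status((55,89,215))
a=imaging.get_image('side')[170:350,225:365];b=imaging.get_image('scene')[190:390,235:435]
o=np.zeros((480,800,3),np.uint8);o[:480,:373]=cv2.resize(a,(373,480));o[:427,373:]=cv2.resize(b,(427,427))
cv2.imwrite('pics/w5.png',o[:,:,::-1])"
```

```text
t: 5.67
tcp_pos: [521.1, 36.3, 152.1]
tcp_rot: [0.565, -0.425, -0.565, -0.425]
wrist_force: [-0.5, 0.1, -0.2]
width: 13.0
t: 6.08
tcp_pos: [536.8, 40.8, 152.1]
tcp_rot: [0.565, -0.425, -0.565, -0.425]
wrist_force: [-0.6, -0.9, -0.7]
width: 12.8
t: 6.5
tcp_pos: [524.7, 37.0, 217.1]
tcp_rot: [0.566, -0.424, -0.565, -0.425]
wrist_force: [1.0, 0.1, -1.5]
width: 12.7
t: 6.92
tcp_pos: [523.8, 37.1, 215.6]
tcp_rot: [-0.565, 0.425, 0.566, 0.425]
wrist_force: [0.1, -0.2, -0.3]
width: 0.2
t 6.92 tcp [523.76  37.15 215.57] stand xy [-51.18  32.56] F [ 0.11 -0.16 -0.26] w 0.2
tool x [-0.  0. -1.] jaw yaw-TH deg 89.92322000980317
shift units [ 2.15  2.1  -0.01]
```

View pics/w5.png

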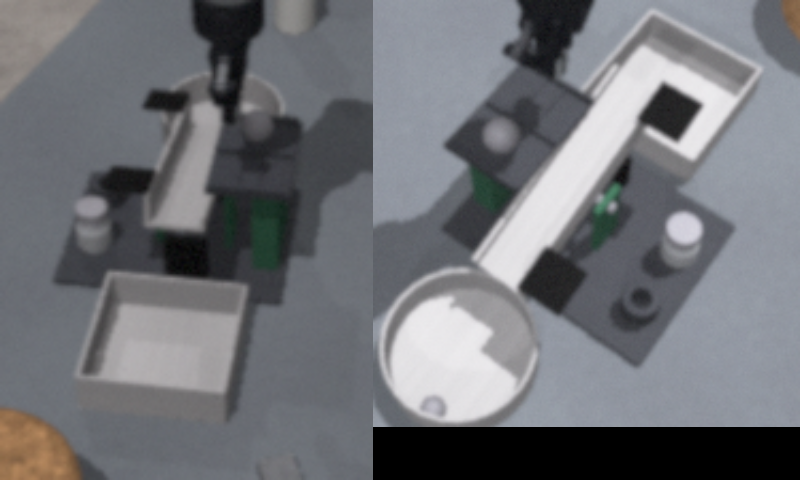

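The small ball lies in the round pan (scene inset (432,407)), and the chute still tilts right. Next I'll go over the left plate and press it, with the fingers shut.

```bash
python3 -m creep '[[[0.5,0.5,0.1,0,0,0,0],[0.6,0.6,0,0,0,0,0],[0.6,0.6,0,0,0,0,0],[0.42,0.49,0,0,0,0,0],[0,0,0,0,0,0,0]]]'
python3 -m creep '[[[0,0,-0.2,0,0,0,0],[0,0,-0.2,0,0,0,0],[0,0,-0.1,0,0,0,0],[0,0,-0.1,0,0,0,0],[0,0,0,0,0,0,0]]]'
python3 -c "
from h import *
status((55,93,170))
a=imaging.get_image('side')[170:350,225:365];b=imaging.get_image('scene')[190:390,235:435]
o=np.zeros((480,800,3),np.uint8);o[:480,:373]=cv2.resize(a,(373,480));o[:427,373:]=cv2.resize(b,(427,427))
cv2.imwrite('pics/w6.png',o[:,:,::-1])"
```

```text
t: 7.43
tcp_pos: [611.2, 128.0, 219.3]
tcp_rot: [0.566, -0.424, -0.566, -0.425]
wrist_force: [-0.8, 0.1, 0.1]
width: 0.3
t: 7.85
tcp_pos: [607.9, 124.0, 195.1]
tcp_rot: [-0.565, 0.425, 0.566, 0.425]
wrist_force: [-0.3, -0.6, 0.6]
width: 0.1
t 7.85 tcp [607.88 123.98 195.14] stand xy [53.87 92.41] F [-0.34 -0.62  0.64] w 0.1
tool x [-0. -0. -1.] jaw yaw-TH deg 89.87082837231212
shift units [ 0.02  0.02 -0.63]
```

View pics/w6.png

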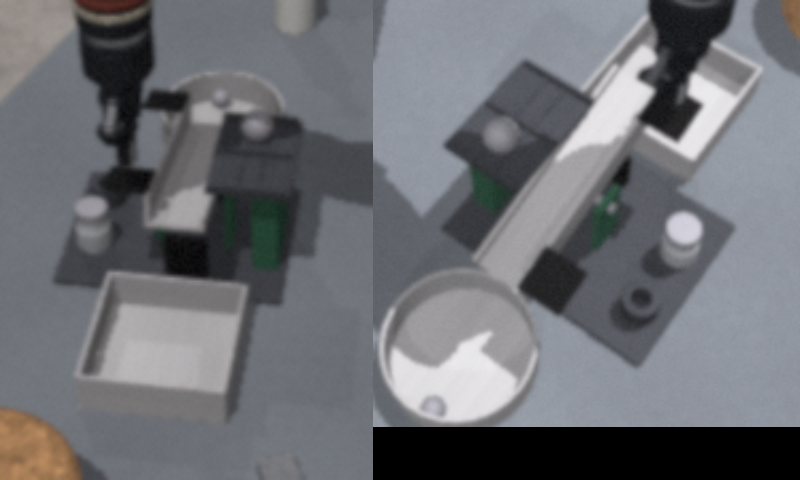

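The fingertips hang over the plate (scene inset about (683,95)). Pressing down in small steps.

```bash
python3 -m creep '[[[0,0,-0.15,0,0,0,0],[0,0,-0.15,0,0,0,0],[0,0,-0.1,0,0,0,0],[0,0,-0.1,0,0,0,0],[0,0,-0.1,0,0,0,0]]]'
python3 -m creep '[[[-0.01,0.03,-0.1,0,0,0,0],[-0.01,0.03,-0.1,0,0,0,0],[-0.01,0.03,-0.1,0,0,0,0]]]'
python3 -m creep '[[[-0.01,0.04,-0.1,0,0,0,0],[-0.01,0.04,-0.1,0,0,0,0],[-0.01,0.04,-0.1,0,0,0,0]]]'
```

```text
t: 8.37
tcp_pos: [608.8, 124.9, 171.7]
tcp_rot: [-0.565, 0.425, 0.565, 0.425]
wrist_force: [-0.5, 1.1, 4.2]
width: 0.0
t: 8.62
tcp_pos: [607.6, 128.6, 159.8]
tcp_rot: [0.565, -0.425, -0.565, -0.425]
wrist_force: [-0.5, 1.3, 0.7]
width: -0.4
t: 8.87
tcp_pos: [606.3, 133.3, 147.6]
tcp_rot: [-0.565, 0.425, 0.565, 0.425]
wrist_force: [0.4, 1.6, 1.2]
width: -0.0
```

```bash
python3 -m creep '[[[-0.01,0.04,-0.1,0,0,0,0],[-0.01,0.04,-0.1,0,0,0,0],[-0.01,0.03,-0.08,0,0,0,0]]]'
python3 -m creep '[[[0,0.02,-0.05,0,0,0,0],[0,0,-0.05,0,0,0,0],[0,0,0,0,0,0,0]]]'
python3 -c "
from h import *
status((55,93,170))
a=imaging.get_image('side')[170:350,225:365];b=imaging.get_image('scene')[190:390,235:435]
o=np.zeros((480,800,3),np.uint8);o[:480,:373]=cv2.resize(a,(373,480));o[:427,373:]=cv2.resize(b,(427,427))
cv2.imwrite('pics/w7.png',o[:,:,::-1])"
```

```text
t: 9.12
tcp_pos: [605.0, 137.6, 136.2]
tcp_rot: [-0.565, 0.425, 0.565, 0.425]
wrist_force: [-0.2, 0.1, -0.2]
width: -0.1
t: 9.37
tcp_pos: [605.0, 138.3, 132.5]
tcp_rot: [-0.565, 0.425, 0.565, 0.425]
wrist_force: [0.5, -0.2, 0.6]
width: -0.3
t 9.37 tcp [605.03 138.27 132.46] stand xy [ 55.13 106.92] F [ 0.5  -0.2   0.65] w -0.3
tool x [-0. -0. -1.] jaw yaw-TH deg 89.92767265587301
shift units [ 0.09 -0.34  0.94]
```

View pics/w7.png

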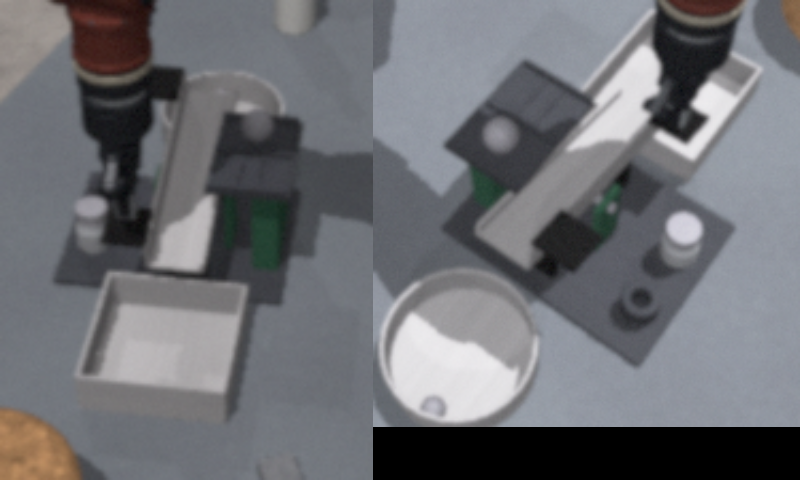

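The chute has rocked over: the pan-side end is now up and the pan-side plate has moved to (568,238). I'll press gently a few mm further to confirm it is on the stop.

```bash
python3 -m creep '[[[0,0,-0.07,0,0,0,0],[0,0,-0.05,0,0,0,0]]]'
python3 -m creep '[[[0,0,-0.03,0,0,0,0],[0,0,0,0,0,0,0]]]'
```

```text
t: 9.63
tcp_pos: [605.8, 138.2, 128.8]
tcp_rot: [0.566, -0.425, -0.565, -0.425]
wrist_force: [-6.2, -1.5, 27.2]
width: -0.3
t: 9.8
tcp_pos: [605.8, 138.2, 128.9]
tcp_rot: [0.566, -0.424, -0.565, -0.425]
wrist_force: [-4.8, -1.0, 17.2]
width: -0.0
```

The stop is reached, with 27 N then 17 N at plate level. Now lifting away and moving behind the large ball.

```bash
python3 -m creep '[[[0,0,0.4,0,0,0,0],[0,0,0.7,0,0,0,0.25],[0,0,0.8,0,0,0,0.25],[0,0,0.6,0,0,0,0.25],[0,0,0,0,0,0,0.25]]]'
python3 -m creep '[[[-0.4,-0.5,0,0,0,0,0.25],[-0.58,-0.8,0,0,0,0,0.25],[-0.58,-0.8,0,0,0,0,0.25],[-0.58,-0.8,0,0,0,0,0.25],[-0.58,-0.8,0,0,0,0,0.25]]]'
python3 -m creep '[[[-0.5,-0.7,0,0,0,0,0.25],[-0.14,-0.22,0,0,0,0,0.25],[0,0,0,0,0,0,0.25]]]'
python3 -c "
from h import *
status((-122,-33,154))"
```

```text
t: 10.22
tcp_pos: [607.7, 138.6, 232.3]
tcp_rot: [0.567, -0.423, -0.563, -0.427]
wrist_force: [0.2, 0.6, 0.3]
width: 21.7
t: 10.63
tcp_pos: [495.0, -10.7, 226.4]
tcp_rot: [-0.565, 0.425, 0.565, 0.425]
wrist_force: [1.0, -1.2, 0.7]
width: 20.9
t: 10.88
tcp_pos: [469.5, -48.3, 226.9]
tcp_rot: [0.565, -0.426, -0.565, -0.426]
wrist_force: [0.8, -0.1, 0.9]
width: 20.8
t 10.88 tcp [469.54 -48.29 226.9 ] stand xy [-127.12  -34.32] F [ 0.78 -0.14  0.89] w 20.8
tool x [-0. -0. -1.] jaw yaw-TH deg 89.73779595375876
shift units [ 0.11  0.07 -1.82]
```

```bash
python3 -m creep '[[[0.1,0.03,-0.4,0,0,0,0.25],[0,0,-0.6,0,0,0,0.25],[0,0,-0.5,0,0,0,0.25],[0,0,-0.33,0,0,0,0.25],[0,0,0,0,0,0,0.25]]]'
python3 -c "
from h import *
status((-120,-33,154))
im=imaging.get_image('side');im2=imaging.get_image('scene')
for n,y,z in(('R up',-89,168),('R down',-116,121),('L down',116,121),('L up',89,168)):
  for c,i in(('side',im),('scene',im2)):
    p=proj(c,np.r_[W(55,y),z]);u,v=p.round().astype(int);print(n,c,p,i[v-1:v+2,u-1:u+2].mean((0,1)))
"
```

```text
t: 11.3
tcp_pos: [473.8, -44.0, 151.1]
tcp_rot: [-0.564, 0.425, 0.567, 0.424]
wrist_force: [-0.4, 0.1, 0.6]
width: 21.6
t 11.30 tcp [473.76 -44.05 151.05] stand xy [-121.89  -31.42] F [-0.43  0.07  0.58] w 21.6
tool x [-0.  0. -1.] jaw yaw-TH deg 89.96499189762008
shift units [ 0.06 -0.02  0.07]
R up side [284.29 200.08] [26.22 25.56 25.11]
R up scene [326.11 301.16] [37.22 36.89 38.11]
R down side [286.6  206.75] [58.22 56.89 58.33]
R down scene [318.3  320.87] [80.89 82.89 90.  ]
L down side [271.64 254.05] [25.44 25.33 25.33]
L down scene [378.28 244.83] [37.   36.44 38.  ]
L up side [272.52 236.02] [71.89 73.11 79.33]
L up scene [373.95 241.32] [35.22 35.67 36.78]
```

All four plate pixel checks show right up and left down. Now pushing the large ball.

```bash
python3 -m creep '[[[0.17,0.05,0.04,0,0,0,0.25],[0.19,0.055,0,0,0,0,0.25],[0.12,0.035,0,0,0,0,0.25],[0.096,0.028,0,0,0,0,0.25],[0.096,0.028,0,0,0,0,0.25]]]'
python3 -m creep '[[[0.096,0.028,0,0,0,0,0.25],[0.096,0.028,0,0,0,0,0.25],[0.096,0.028,0,0,0,0,0.25],[0.096,0.028,0,0,0,0,0.25],[0.096,0.028,0,0,0,0,0.25]]]'
python3 -m creep '[[[0.096,0.028,0,0,0,0,0.25],[0.096,0.028,0,0,0,0,0.25],[0.096,0.028,0,0,0,0,0.25],[0.096,0.028,0,0,0,0,0.25],[0.096,0.028,0,0,0,0,0.25]]]'
python3 -c "
from h import *
status((-42,-33,154))"
```

```text
t: 11.82
tcp_pos: [501.9, -37.3, 155.5]
tcp_rot: [-0.565, 0.425, 0.565, 0.424]
wrist_force: [-2.6, -0.6, 1.2]
width: 21.4
t: 12.23
tcp_pos: [521.4, -31.7, 155.3]
tcp_rot: [0.565, -0.425, -0.565, -0.425]
wrist_force: [0.3, 0.1, 0.0]
width: 21.2
t: 12.65
tcp_pos: [540.5, -26.1, 155.3]
tcp_rot: [0.565, -0.425, -0.565, -0.425]
wrist_force: [0.5, -1.1, -0.1]
width: 21.2
t 12.65 tcp [540.47 -26.13 155.3 ] stand xy [-52.82 -32.87] F [ 0.52 -1.05 -0.14] w 21.2
tool x [ 0. -0. -1.] jaw yaw-TH deg 89.92444084459915
shift units [ 0.26  0.07 -0.03]
```

```bash
python3 -m creep '[[[0.096,0.028,0,0,0,0,0.25],[0.096,0.028,0,0,0,0,0.25],[0.096,0.028,0,0,0,0,0.25],[0,0,0,0,0,0,0.25],[0,0,0,0,0,0,0.25]]]'
python3 -m creep '[[[-0.15,-0.044,0.3,0,0,0,0.25],[-0.5,-0.15,0.8,0,0,0,0.25],[-0.8,-0.24,0.6,0,0,0,0.25],[-0.8,-0.24,0,0,0,0,0.25],[0,0,0,0,0,0,0.25]]]'
python3 -m creep '[[[0,0,0,0,0,0,0.25],[0,0,0,0,0,0,0.25],[0,0,0,0,0,0,0.25],[0,0,0,0,0,0,0.25],[0,0,0,0,0,0,0.25]]]'
python3 -m creep '[[[0,0,0,0,0,0,0.25],[0,0,0,0,0,0,0.25],[0,0,0,0,0,0,0.25],[0,0,0,0,0,0,0.25],[0,0,0,0,0,0,0.25]]]'
python3 -c "
from h import *
status()
a=imaging.get_image('side')[170:350,225:365];b=imaging.get_image('scene')[190:390,235:435]
o=np.zeros((480,800,3),np.uint8);o[:480,:373]=cv2.resize(a,(373,480));o[:427,373:]=cv2.resize(b,(427,427))
cv2.imwrite('pics/w8.png',o[:,:,::-1])"
```

```text
t: 13.07
tcp_pos: [551.7, -22.8, 155.2]
tcp_rot: [-0.565, 0.425, 0.565, 0.425]
wrist_force: [-0.2, 0.1, -0.2]
width: 21.1
t: 13.48
tcp_pos: [456.7, -50.5, 225.1]
tcp_rot: [-0.565, 0.425, 0.565, 0.425]
wrist_force: [0.9, -0.2, 0.5]
width: 21.3
t: 13.9
tcp_pos: [461.9, -49.7, 223.0]
tcp_rot: [-0.565, 0.425, 0.566, 0.425]
wrist_force: [0.4, 0.7, -0.3]
width: 21.5
t: 14.32
tcp_pos: [461.6, -49.8, 223.3]
tcp_rot: [-0.565, 0.425, 0.565, 0.425]
wrist_force: [0.3, 0.1, 0.3]
width: 21.6
t 14.32 tcp [461.64 -49.82 223.27] stand xy [-135.14  -33.57] F [0.26 0.06 0.32] w 21.6
tool x [-0.  0. -1.] jaw yaw-TH deg 89.9279251433394
```

View pics/w8.png

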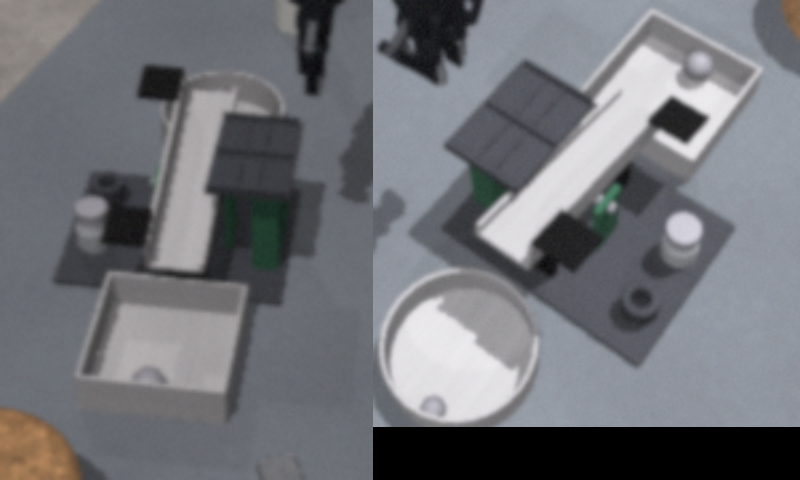

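The large ball is in the square tray (scene inset (698,63), side inset (148,375)) and the small one is in the pan (432,407). The shelf is empty, the chute is tipped left and the arm is clear. Handing in.

```bash
python3 -c "
from rig import ctrl
print(ctrl.hand_in())"
```

```text
the job is handed in; nothing more can be done
None
```

Both balls are sorted and the job is handed in, at about 14.4 s of the 48 s allowed. The chute first ran right towards the round pan, so I pushed the small ball (left lane) in first. I then pressed the left plate down to rock the chute, and pushed the large ball (right lane) in so that it ran left into the square tray.

- **Final checks:** the last pictures, both views together, show the small ball in the pan, the large ball in the square tray and the shelf empty. The chute is tipped left, the jar and bush stand where they were, and the arm is clear. The wrist force read under 0.5 N.
- **Chute stop:** pressing a few mm further met 27 N, then 17 N at rest, about where the plate should stop. Before the second push, pixel checks at the plates fitted right up, left down. The check at the left plate's old place in the scene view could not tell the two positions apart.
- **What disagreed:** my first push passed just over the small ball without moving it. The pictures showed the fingertips only about 5 mm ahead of the TCP, not the 25 mm stated. I repeated that push 20 mm lower and it worked.

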